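Pile three hook boxes in the banding jig and hold the jaw at the third click

ROBOT

A 6-joint arm with a two-finger parallel gripper is mounted at the origin on a cart in front of the work surface, level with it; the furniture and walls round the work are solid. World frame = base frame: x ahead of the robot, y to its left, z up, the work surface at z = 0. Lengths are in m, angles in rad, forces in N, time in s.
With the tool pointing down it reaches from about 0.25 to 0.775 m from the base axis. Payload 4 kg.
Tool frame: the origin (TCP) lies midway between the tips of the shut fingers; the grasp point (between the pads) lies robot.tcp_to_grasp behind it (robot.tcp_to_grasp is the distance from the TCP to the grasp point, in m); y points along the fingers, x is the direction in which the jaws open and shut, and the axes are right-handed (so a half turn about y gives the same grasp; the last joint's range is limited). The gripper opens to 94 mm and grips with 3 to 60 N. Pads are 16 mm wide; open, the fingers measure 119 mm over their backs; the gripper's body (75 mm by 177 mm) begins 78 mm behind the grasp point.
Start: joints at [-0.103, 0.087, 1.371, -0, 1.684, -0.103], TCP at [0.55, -0, 0.206] pointing down, gripper open.
Joint ranges: [-3.1, 3.1], [-0.76, 2.03], [0.27, 2.55], [-1.08, 4.22], [0.17, 2.65], [-2.57, 2.57]. Speed limits (rad/s): [2.79, 2.79, 3.14, 3.14, 3.14, 3.14].

INTERFACE

Orientations are given as [roll, pitch, yaw] about the fixed x, y, z axes, in that order (R = Rz(yaw) Ry(pitch) Rx(roll)).
In Python, from bench import robot gives the robot as it stands.
- The arm moves only by the tool arm_command, never from a script. Its argument "series" is text: rows parted by semicolons, each of 7 numbers parted by spaces: the turn, a rotation vector about the tool's x, y, z in rad, then the shift along the tool's x, y, z in m, then the finger opening in m, from 0 to 0.094. A call has 1 to 12 rows; each row shifts and turns the pose as measured when the row begins, along the tool's axes as they then stand; what a row does not reach is not made up. A row lasts 1/10 s, in which the tool goes at most 50 mm and 8.59 degrees, less where a joint would pass 70% of its speed; a pose out of reach is approached as far as the arm can. A call with a gripper value outside its range is refused whole. The fingers move at their own pace and stop on an object; the grip force is fixed at half the most. Time passes only in rows, so rows that do not move let the fingers close. It gives the time, the measured TCP pose, the force and the opening at its end, in the units of the state.
- robot.get_obs(): the state, without advancing time (a new reading comes with each control period).
- robot.snapshot(name): name is "scene" or "side" or "wrist"; returns the picture (400x640x3 uint8, blue, green, red); there is no depth.
- robot.camera_params(name): a dict with "fx", "fy", "cx", "cy" (pixels), "extrinsics" (4x4, takes a point from camera to world coordinates). Camera axes: x right, y up, looking along -z (the intrinsics and any distortion apply to the point x, -y, -z); pixel columns grow to the right and rows downward; lengths in m; the calibration is good to about 2 mm. A picture is of the moment at which its call begins: read the wrist's pose just before it. camera_params takes no time and is no camera call; for the wrist camera it gives the pose at the moment of the call.
- robot.close_job(): hands the job in, once; it reports no verdict.
Trained networks look in the newest picture that a camera, given by its name, has taken for a name from the list of things; names that differ only in an ending like _2 or _b are one class to them, and where a whole thing is asked for, a point or a joint stands for the part that bears it (a point fixed in the world has none). Each returns a list of dicts, best first, with "score" (0 to 1); they miss things now and then, are a little off and sometimes report something else, mostly with a low value. They report only what shows in the picture. A call takes as long as a camera call. They do not tell look-alikes from the thing itself.
- robot.spot_in(camera, target): "centre" ([x, y, z] in m, in the coordinates of the camera as it stood for that picture, good to about 4 mm: the middle of the surface that is visible of it).
The state is a dict: "time": time; "joint_positions": joint angles; "qvel": joint speeds; "joint_torque": joint torques, N m; "tool_pos": TCP position; "ee_rot": TCP orientation; "wrist_force": force on the tool from outside, world axes, zero at the start; "wrist_torque": the same for the moment, N m; "width": finger opening in m.
Only numpy, scipy, OpenCV 4.12 (cv2) and the standard library are available. Lean on these libraries where they do the work, as an engineer would, in place of code of your own. Each camera call takes 0.05 s, during which the arm holds its last target.

TASK

Put the two loose hook boxes (yellow and aqua) on top of the blue one that lies in the grey banding jig, label up and lying the same way, to make one square pile of three, the two in either order. Then turn the jig's black index knob clockwise three clicks, to the third stop (the long green mark) and not on to a fourth, so that the sprung jaw closes on the pile, and finish while still gripping the knob there, ready for the paper band: let go, it slips back. Leave the tape, spool, winder and pen where they lie.

Things in the scene. Friction and masses are not known exactly. Their poses are not given: they have to be found in the camera images.
- jig: Heavy grey banding jig, it cannot move. Base plate 100 (x) x 256 (y) x 16 mm high, from y = -146 to +110 mm; origin at desk level under the middle of the bed, y along the jig from the knob end to the fence. Knob housing at y = -129 to -67 mm, 76 mm wide (x), top 52 mm above the desk.
- bed (a point): Middle of the bed, on its top (26 mm above the desk), axes as the jig. The bed is two white blocks, 44 mm wide (x), open on both long sides (x), so that fingers that close along x fit. Along y the bay is 80 mm long for the 66 mm boxes: from the jaw pad at y = -40 mm to the fence at y = +40 mm.
- fence_face (a point): Middle of the face of the fixed aluminium fence that the pile is pressed against, axes as the jig; the fence is a block 60 mm wide (x) and 26 mm thick, its top 65 mm above the desk.
- pad_face (a point): Middle of the black rubber face of the sprung jaw pad, axes as the jig; pad and jaw are 56 mm wide (x) at most, top 59 mm above the desk. It moves toward the fence (+y of the jig) as the knob turns.
- knob_grip (a point): On the knob's upright axis, 98 mm toward -y of the jig from the bed's middle, 72 mm above the desk, mid bar grip. Bar 12 mm thick, 42 long, 60 to 84 mm above the desk, on a skirt 48 mm across, top 61 mm. Axes are the jig's at knob value 0 and turn with the knob; bar and white pointer lie 0.628 rad counter-clockwise (from above) of this x axis. Grip across the 12 mm, from above.
- index_knob (a joint): Knob angle, rad: 0 at rest, growing clockwise from above. Clicks into a stop every 0.419 (24 degrees): 0.419, 0.838, third 1.257 (long green mark), fourth 1.676. Each click moves the jaw 6 mm toward the fence. The first two stops hold by themselves; at the third the pad's springs, pressed on a pile, turn the knob back unless it is held. Turning takes up to about 0.2 N m.
- pad (a joint): How far the jaw pad is pushed back against its springs, m: 0 free, 0.0068 bottomed; 2.4 N at 1 mm, 1.2 N more per further mm. At the third stop a flush pile against the fence leaves it about 0.004.
- box_bottom: slim printed box of hooks, rigid, 46 (x) x 66 (y) x 10 (z) mm, 20 to 45 g; origin at the centre of its underside, y along its 66 mm length. Take it across the 46 mm width. Mid-blue label with a black strip; it lies in the jig's bay from the start, on the bed, loose.
- box_yellow: slim printed box of hooks, rigid, 46 (x) x 66 (y) x 10 (z) mm, 20 to 45 g; origin at the centre of its underside, y along its 66 mm length. Take it across the 46 mm width. Yellow label; lies loose on the desk.
- box_aqua: slim printed box of hooks, rigid, 46 (x) x 66 (y) x 10 (z) mm, 20 to 45 g; origin at the centre of its underside, y along its 66 mm length. Take it across the 46 mm width. Light aqua-blue label; lies loose on the desk.
- paper_tape: Bystander: roll of cream paper tape, 108 mm across, 20 mm high, lying flat; origin at the centre of its underside.
- line_spool: Bystander: red and white line spool, 62 mm across, 24 mm high, lying flat; origin at the centre of its underside.
- winder: Bystander: flat blue line winder, 136 (x) x 45 x 8 mm; origin at the centre of its underside.
- pen: Bystander: black and white marker pen, 135 mm long (y), 17 mm thick; origin at the middle of its underside.
Mind the look-alikes: they are no part of the job. What is shaped like the box_yellow but purple or red is not meant.

How it is judged:
By the outcome, as a careful person would: the job done as asked, in the order asked, and still so for the second after the job is handed in, while the arm keeps its last pose, push and grip.
It also fails if it takes over 64 s, if anything falls off the work surface, if the arm or the gripper's body presses on something with over 40 N, if the wrist force passes 120 N, or if a joint passes its speed limit or range.

## Working session

There is one attempt and no reset: what is moved stays moved. The work goes in short steps, Python scripts to look and compute and a tool call to move; the robot and the scene stay as the last step left them, time stands still between calls to the robot, and variables do not carry over. Pictures are saved under pics/ and viewed, and the job is handed in when it is done.

Besides the shell and the picture viewer there is one more tool, called by a JSON object that holds its "fn" and its "kwargs", one argument or row to a line. arm_command: Moves the arm, as the interface text tells. Its arguments: {"type":"object","properties":{"series":{"type":"string"}},"required":["series"]}

```bash
ls; mkdir -p pics; python3 - <<'E'
from bench import robot
import cv2
print(robot.get_obs()); print(robot.tcp_to_grasp)
for n in ["scene","side","wrist"]:
    im=robot.snapshot(n); cv2.imwrite(f"pics/{n}0.png",im)
    p=robot.camera_params(n); print(n,p)
E
```

```text
pics
{'time': 0.0, 'joint_positions': array([-1.03109586e-01,  8.79579302e-02,  1.37222866e+00, -2.28596641e-06,
        1.68360689e+00, -1.03107694e-01]), 'qvel': array([-7.08952268e-05,  1.10837460e-03, -1.83280762e-05, -1.79224105e-05,
        1.07221321e-03, -1.25663654e-04]), 'joint_torque': array([ 1.28542815e-03, -3.40182602e+01, -3.02423716e+01,  7.18220207e-02,
        3.29729996e-02, -1.13141955e-04]), 'tool_pos': array([5.49454842e-01, 4.57187230e-05, 2.04315572e-01]), 'ee_rot': array([-1.57057207e+00,  2.18936749e-03, -1.90138662e-06]), 'wrist_force': array([ 0.17187955,  0.08216694, -0.36851451]), 'wrist_torque': array([-0.02848732, -0.03174311,  0.0062832 ]), 'width': 0.0944102375616873}
0.0188
scene {'fx': 493.5763836530514, 'fy': 493.5763836530514, 'cx': 326.0873977327416, 'cy': 199.11037958075275, 'extrinsics': array([[-0.79896692,  0.32452757, -0.50629411, -0.20052034],
       [-0.60114617, -0.4542141 ,  0.65750501,  1.0069747 ],
       [-0.01658742,  0.82968151,  0.55799054,  0.88355463],
       [ 0.        ,  0.        ,  0.        ,  1.        ]])}
side {'fx': 481.99805060192637, 'fy': 481.99805060192637, 'cx': 323.91605023363405, 'cy': 203.78855121144989, 'extrinsics': array([[ 0.86592927,  0.2183601 , -0.44998374, -0.01827689],
       [-0.49986987,  0.34684047, -0.79361943, -1.00832797],
       [-0.01722225,  0.91215161,  0.40949095,  0.6173719 ],
       [ 0.        ,  0.        ,  0.        ,  1.        ]])}
wrist {'fx': 353.81583456710376, 'fy': 353.81583456710376, 'cx': 314.19930556679935, 'cy': 202.30791306398805, 'extrinsics': array([[ 9.99998935e-01, -1.03545143e-03,  1.02868020e-03,
         5.51401527e-01],
       [ 7.61294353e-04,  9.71345414e-01,  2.37671007e-01,
         6.94178981e-02],
       [-1.24530058e-03, -2.37669971e-01,  9.71345167e-01,
         3.83727300e-01],
       [ 0.00000000e+00,  0.00000000e+00,  0.00000000e+00,
         1.00000000e+00]])}
```

View pics/scene0.png

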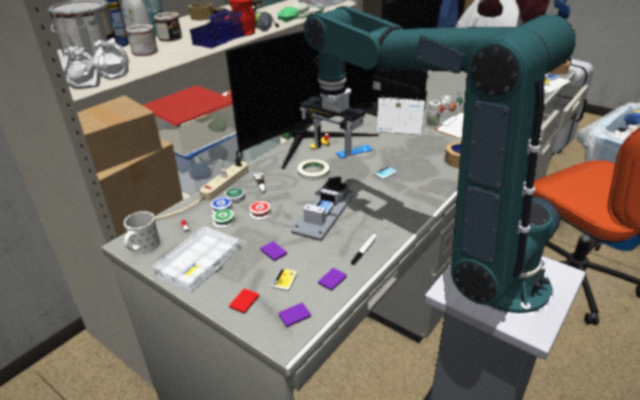

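View pics/side0.png

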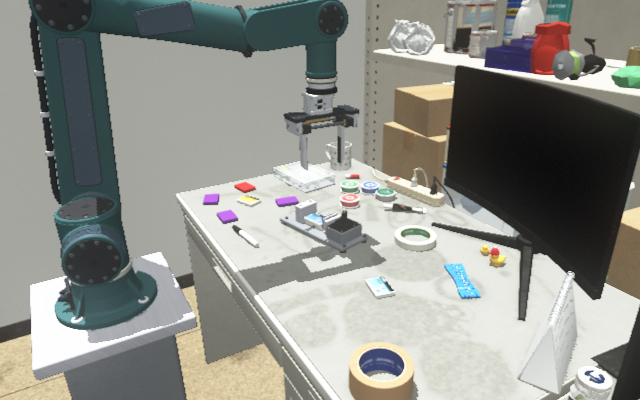

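View pics/wrist0.png

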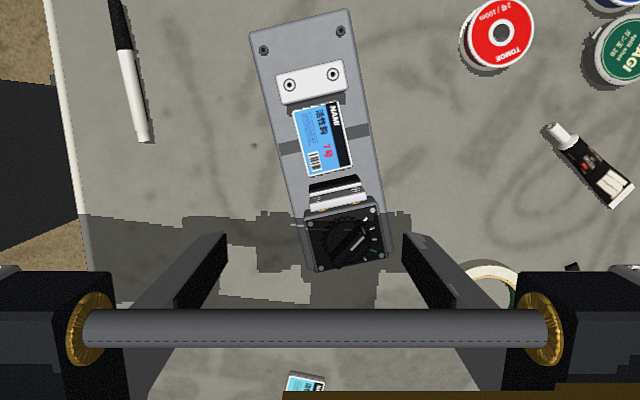

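```bash
cat > h.py <<'E'
import numpy as np, cv2
def ray(p,u,v):
    E=p['extrinsics']; d=np.array([(u-p['cx'])/p['fx'],-(v-p['cy'])/p['fy'],-1.0])
    return E[:3,3],E[:3,:3]@d
def pix(p,u,v,z):
    o,d=ray(p,u,v); return o+d*(z-o[2])/d[2]
def proj(p,X):
    E=p['extrinsics']; c=E[:3,:3].T@(np.asarray(X,float)-E[:3,3]); 
    return np.array([p['cx']+p['fx']*c[0]/-c[2],p['cy']-p['fy']*c[1]/-c[2]])
def crop(im,x0,y0,x1,y1,s,name):
    c=cv2.resize(im[y0:y1,x0:x1],None,fx=s,fy=s,interpolation=cv2.INTER_CUBIC); cv2.imwrite(name,c)
E
python3 - <<'E'
import cv2
from h import *
crop(cv2.imread('pics/wrist0.png'),230,0,410,280,2.1,'pics/w0c.png')
crop(cv2.imread('pics/scene0.png'),200,120,440,340,2.7,'pics/s0c.png')
crop(cv2.imread('pics/side0.png'),190,160,500,320,2.5,'pics/d0c.png')
from bench import robot
W=robot.camera_params("side")
robot.snapshot("side")
for n in ["box_yellow","box_aqua","jig","box_bottom","winder","paper_tape","pen"]:
    for d in robot.spot_in("side",n)[:3]:
        print(n,round(d['score'],2),W['extrinsics'][:3,:3]@d['centre']+W['extrinsics'][:3,3])
E
```

```text
box_yellow 0.69 [0.35996219 0.39326698 0.01426803]
box_yellow 0.64 [0.46458978 0.31784722 0.0084709 ]
box_yellow 0.58 [0.49266271 0.43160002 0.01703956]
box_aqua 0.95 [ 0.53068116 -0.2861418   0.01116356]
box_bottom 0.63 [0.54360082 0.04689411 0.03513822]
winder 0.88 [ 0.70192689 -0.35974726  0.00418678]
paper_tape 0.84 [ 0.73552965 -0.15686547  0.0206258 ]
pen 0.66 [0.36335523 0.09322262 0.01550316]
```

View pics/w0c.png

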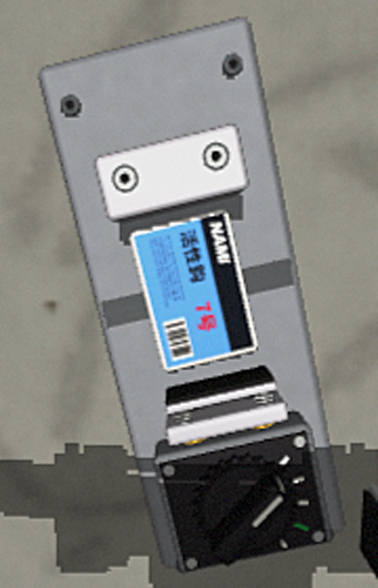

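View pics/s0c.png

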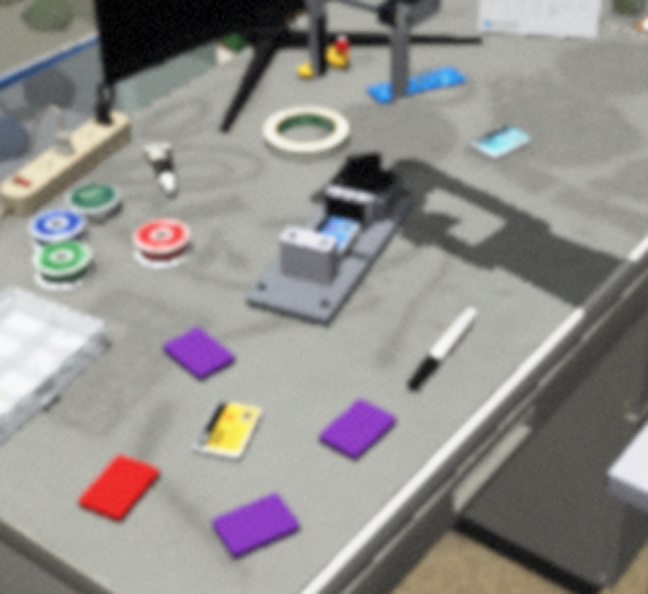

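View pics/d0c.png

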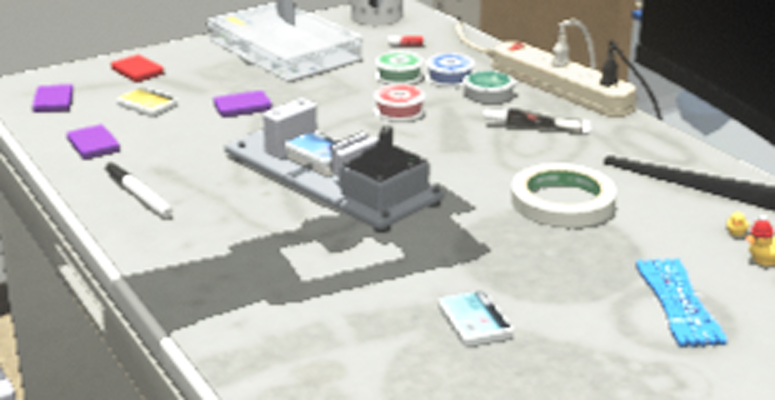

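```bash
python3 - <<'E'
from h import *
from bench import robot
W=robot.camera_params("wrist");S=robot.camera_params("scene");D=robot.camera_params("side")
w=lambda x,y,z:pix(W,230+x/2.1,y/2.1,z)[:2].round(4)
print("base",w(40,72,.016),w(247,17,.016))
print("box",[w(*q,.036) for q in [(132,235),(228,211),(257,356),(165,371)]], np.mean([w(*q,.036) for q in [(132,235),(228,211),(257,356),(165,371)]],0))
f=[w(96,160,.065),w(235,124,.065),w(247,186,.065),w(107,220,.065)];print("fence top",f,np.mean(f,0))
h=[w(157,448,.052),w(315,418,.052),w(332,538,.052),w(170,572,.052)];print("housing",h,np.mean(h,0))
s=lambda x,y,z:pix(S,200+x/2.7,120+y/2.7,z)[:2].round(4)
d=lambda x,y,z:pix(D,190+x/2.5,160+y/2.5,z)[:2].round(4)
print("yel scene",[s(*q,.01) for q in [(218,402),(262,406),(240,457),(195,447)]])
print("yel side",[d(*q,.01) for q in [(144,89),(176,100),(150,113),(117,99)]])
print("aqua side",[d(*q,.01) for q in [(438,299),(484,292),(512,333),(471,343)]])
print("aqua scene",[s(*q,.01) for q in [(474,142),(513,126),(530,140),(489,155)]])
E
```

```text
base [0.489  0.1453] [0.5832 0.1682]
box [array([0.5313, 0.0729]), array([0.5748, 0.0834]), array([0.5896, 0.0175]), array([0.5461, 0.0103])] [0.56045  0.046025]
fence top [array([0.5187, 0.1022]), array([0.5751, 0.116 ]), array([0.5805, 0.0921]), array([0.5227, 0.0786])] [0.54925  0.097225]
housing [array([ 0.5426, -0.0231]), array([ 0.6153, -0.0088]), array([ 0.6261, -0.0678]), array([ 0.5485, -0.0854])] [ 0.583125 -0.046275]
yel scene [array([0.4916, 0.3094]), array([0.4532, 0.2886]), array([0.4251, 0.3542]), array([0.4678, 0.369 ])]
yel side [array([0.4732, 0.3556]), array([0.4943, 0.3007]), array([0.4512, 0.2809]), array([0.432 , 0.3437])]
aqua side [array([ 0.5183, -0.2456]), array([ 0.5607, -0.258 ]), array([ 0.5427, -0.3231]), array([ 0.5037, -0.3166])]
aqua scene [array([ 0.5519, -0.2517]), array([ 0.5323, -0.3151]), array([ 0.4965, -0.2971]), array([ 0.5197, -0.2357])]
```

{"fn": "arm_command", "kwargs": {
  "series": "0 0 0 -0.003 0.005 -0.047 0.07;0 0 0 -0.003 0.01 -0.047 0.07;0 0 0 -0.003 0.01 -0.047 0.07;0 0 0 -0.003 0.01 -0.047 0.07;0 0 0 -0.003 0.01 -0.047 0.07;0 0 0 -0.003 0.005 -0.046 0.07;0 0.13 0 0 0 0 0.07;0 0.13 0 0 0 0 0.07;0 0 0 0 0 0 0.07"
}}

```text
time: 1.45
tool_pos: [0.5331, -0.2915, 0.1532]
ee_rot: [-1.569, -0.003, -0.265]
wrist_force: [0.9, -0.4, 0.7]
width: 0.0701
```

```bash
cat >> h.py <<'E'
def look(robot,name):
    o=robot.get_obs(); p=robot.camera_params("wrist"); im=robot.snapshot("wrist"); cv2.imwrite(f"pics/{name}.png",im)
    import pickle; pickle.dump((o,p),open(f"pics/{name}.pkl","wb")); print(o['time'],o['tool_pos'].round(4),o['ee_rot'].round(4),o['width'].round(4),o['wrist_force'].round(2)); return p,im
def load(name):
    import pickle; return pickle.load(open(f"pics/{name}.pkl","rb"))[1]
E
python3 - <<'E'
from h import *
from bench import robot
look(robot,"a1")
E
```

```text
Traceback (most recent call last):
  File "h.py", line 14, in look
    import pickle; pickle.dump((o,p),open(f"pics/{name}.pkl","wb")); print(o['time'],o['tool_pos'].round(4),o['ee_rot'].round(4),o['width'].round(4),o['wrist_force'].round(2)); return p,im
                                                                                                                                 ^^^^^^^^^^^^^^^^
AttributeError: 'float' object has no attribute 'round'
```

View pics/a1.png

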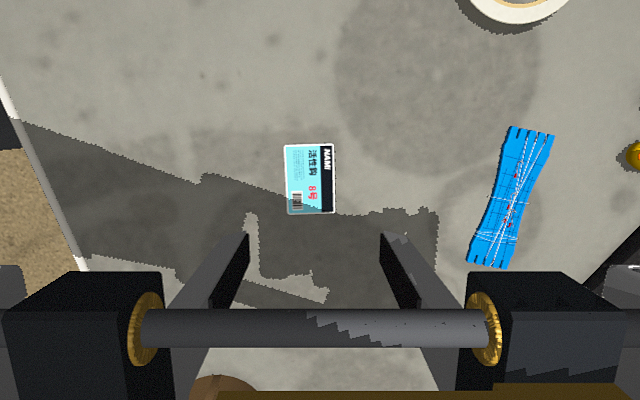

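```bash
sed -i "s/o\['width'\].round(4)/round(float(o['width']),4)/" h.py; python3 - <<'E'
from h import *
crop(cv2.imread('pics/a1.png'),270,130,350,230,6,'pics/a1c.png')
E
```

```text
(no output)
```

View pics/a1c.png

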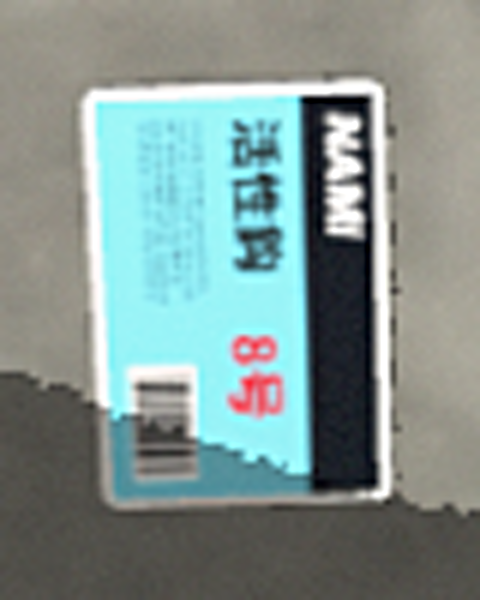

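```bash
cat >> h.py <<'E'
from scipy.optimize import least_squares
def fitbox(p,px,z,yaw0,w=.046,l=.066):
    """px order TL,TR,BR,BL with +y up (box frame)"""
    px=np.array(px,float); loc=np.array([[-w/2,l/2],[w/2,l/2],[w/2,-l/2],[-w/2,-l/2]])
    c0=np.mean([pix(p,*q,z)[:2] for q in px],0)
    def P(x):
        c,s=np.cos(x[2]),np.sin(x[2]); return np.array([proj(p,[x[0]+c*a-s*b,x[1]+s*a+c*b,z]) for a,b in loc])
    r=least_squares(lambda x:(P(x)-px).ravel(),[*c0,yaw0],x_scale=[.01,.01,.1]); 
    print("fit",r.x.round(4),"res px",r.fun.round(1)); return r.x
def tomove(o,target,yaw):
    """shift in tool axes for target xyz; yaw of tool"""
    from scipy.spatial.transform import Rotation as R
    Rt=R.from_euler('xyz',o['ee_rot']); d=np.array(target)-o['tool_pos']
    Rg=R.from_euler('xyz',[-np.pi/2,0,yaw])
    rv=(Rt.inv()*Rg).as_rotvec()
    print("pos",o['tool_pos'].round(4),"rot",o['ee_rot'].round(4)); print("rotvec(tool)",rv.round(4),"shift now",Rt.inv().apply(d).round(4),"shift after turn",Rg.inv().apply(d).round(4))
E
python3 - <<'E'
from h import *
from bench import robot
p=load('a1')
x=fitbox(p,[(270+a/6,130+b/6) for a,b in [(83,91),(384,82),(393,498),(102,503)]],.01,-.26)
tomove(robot.get_obs(),[x[0],x[1],.004],x[2])
E
```

```text
fit [ 0.5346 -0.2788 -0.2357] res px [-0.4 -0.7  0.5 -0.7  0.   0.5 -0.1  1.1]
pos [ 0.5332 -0.2912  0.1533] rot [-1.5688 -0.0034 -0.2622]
rotvec(tool) [-0.002  -0.0264  0.0034] shift now [-0.0023  0.1493  0.012 ] shift after turn [-0.0015  0.1493  0.0123]
```

{"fn": "arm_command", "kwargs": {
  "series": "-0.002 -0.026 0.003 -0.0015 0.03 0.012 0.07;0 0 0 0 0.04 0 0.07;0 0 0 0 0.04 0 0.07;0 0 0 0 0.02 0 0.07;0 0 0 0 0.005 0 0.07;0 0 0 0 0 0 0.07"
}}

```text
time: 2.1
tool_pos: [0.539, -0.2772, 0.0186]
ee_rot: [-1.573, -0.009, -0.215]
wrist_force: [-0.4, -0.7, 0.3]
width: 0.0698
```

```bash
python3 - <<'E'
from h import *
from bench import robot
tomove(robot.get_obs(),[.5346,-.2788,.003],-.236)
look(robot,"a2")
E
```

```text
pos [ 0.539  -0.2772  0.0186] rot [-1.5732 -0.009  -0.2146]
rotvec(tool) [0.0023 0.0214 0.009 ] shift now [-0.0041  0.0156 -0.0024] shift after turn [-0.0039  0.0156 -0.0025]
2.1 [ 0.539  -0.2772  0.0186] [-1.5732 -0.009  -0.2146] 0.0698 [-0.42 -0.75  0.3 ]
```

View pics/a2.png

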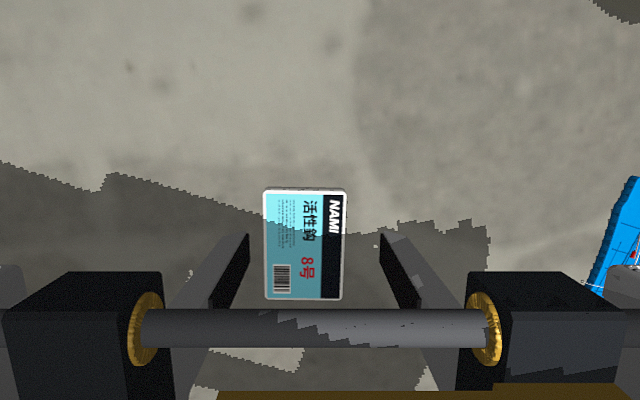

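```bash
python3 - <<'E'
from h import *
from bench import robot
p=load('a2')
x=fitbox(p,[(263,190),(347,191),(342.5,300),(265,299)],.01,-.23)
tomove(robot.get_obs(),[x[0],x[1],.0025],x[2])
E
```

```text
fit [ 0.5346 -0.2787 -0.2311] res px [-0.5 -0.7  0.5 -0.4  0.5  0.6 -0.5  0.8]
pos [ 0.5393 -0.2775  0.0193] rot [-1.5735 -0.0101 -0.2149]
rotvec(tool) [0.0026 0.0161 0.0101] shift now [-0.0046  0.0168 -0.0021] shift after turn [-0.0044  0.0168 -0.0023]
```

{"fn": "arm_command", "kwargs": {
  "series": "0.003 0.016 0.01 -0.0045 0.006 -0.002 0.07;0 0 0 0 0.007 0 0.07;0 0 0 0 0.004 0 0.07;0 0 0 0 0 0 0.07"
}}

```text
time: 2.55
tool_pos: [0.5374, -0.2805, 0.0065]
ee_rot: [-1.574, -0.008, -0.231]
wrist_force: [0.7, -0.4, -0.8]
width: 0.0699
```

```bash
python3 - <<'E'
from h import *
from bench import robot
tomove(robot.get_obs(),[.5346,-.2787,.0025],-.231)
E
```

```text
pos [ 0.5374 -0.2805  0.0065] rot [-1.5735 -0.0084 -0.2306]
rotvec(tool) [0.0027 0.0004 0.0084] shift now [-0.0032  0.004   0.0011] shift after turn [-0.0032  0.004   0.0011]
```

{"fn": "arm_command", "kwargs": {
  "series": "0.003 0 0.008 -0.003 0.003 0.0015 0.07;0 0 0.004 -0.001 0.002 0 0.07;0 0 0 0 0.001 0 0.04;0 0 0 0 0 0 0.04;0 0 0 0 0 0 0.04;0 0 0 0 0 0 0.04"
}}

```text
time: 3.15
tool_pos: [0.5341, -0.2783, 0.0008]
ee_rot: [-1.571, 0.003, -0.231]
wrist_force: [-0.2, 0.2, -1.5]
width: 0.0458
```

{"fn": "arm_command", "kwargs": {
  "series": "0 0 0 0 0.0 0 0.04;0 0 0 0 -0.02 0 0.04;0 -0.11 0 0 -0.035 0 0.04;0 -0.117 0 0 -0.035 0 0.04;0 -0.117 0 0 -0.03 0 0.04;0 -0.117 0 0 -0.01 0 0.04;0 0 0 0.015 0 0.045 0.04;0 0 0 0.015 0 0.045 0.04;0 0 0 0.015 0 0.045 0.04;0 0 0 0.015 0 0.04 0.04;0 0 0 0.01 0 0.02 0.04;0 0 0 0 0 0.005 0.04"
}}

```text
time: 4.35
tool_pos: [0.5536, -0.0621, 0.1361]
ee_rot: [-1.569, 0.001, 0.245]
wrist_force: [0.1, -0.7, -0.6]
width: 0.0454
```

```bash
python3 - <<'E'
from h import *
from bench import robot
look(robot,"j1")
E
```

```text
4.35 [ 0.5536 -0.0621  0.1361] [-1.5687e+00  1.0000e-03  2.4500e-01] 0.0454 [ 0.13 -0.72 -0.62]
```

View pics/j1.png

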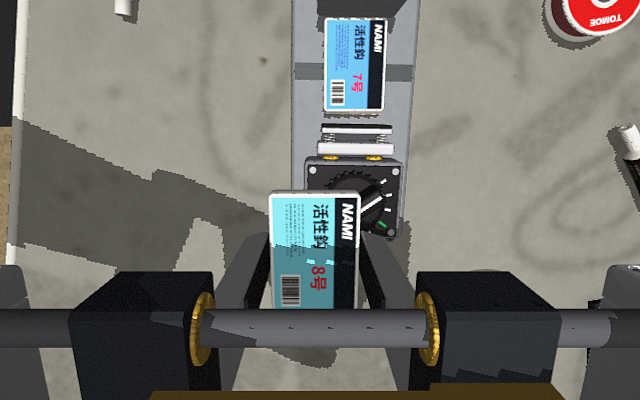

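```bash
python3 - <<'E'
from h import *
im=cv2.imread('pics/j1.png')
crop(im,285,0,425,240,2.5,'pics/j1a.png'); crop(im,260,175,380,320,4,'pics/j1b.png')
E
```

```text
(no output)
```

View pics/j1a.png

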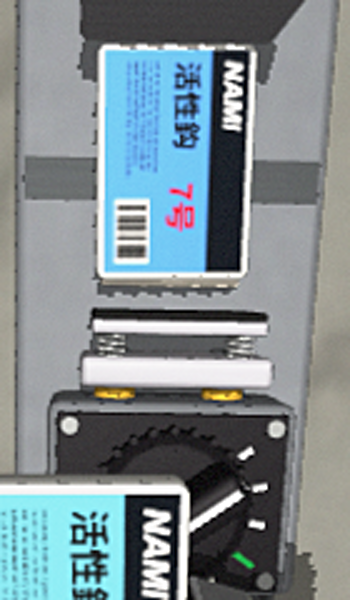

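View pics/j1b.png

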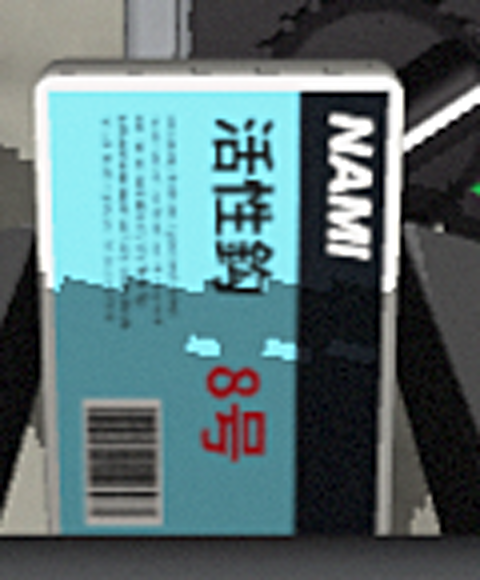

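```bash
python3 - <<'E'
from h import *
from bench import robot
p=load('j1'); o=robot.get_obs()
b=fitbox(p,[(285+x/2.5,y/2.5) for x,y in [(98,44),(257,47),(247,279),(98,278)]],.036,.235)
z=o['tool_pos'][2]-.001+.010
a=pix(p,260+36/4,175+79/4,z);c=pix(p,260+404/4,175+79/4,z)
print(a,c,np.linalg.norm(a-c)); d=(c-a)/np.linalg.norm(c-a); yaw=np.arctan2(d[1],d[0]); m=(a+c)/2+.033*np.array([np.sin(yaw),-np.cos(yaw),0])
print("held",m[:2],yaw, "off from tcp",m[:2]-o['tool_pos'][:2])
# offset in tool yaw frame
ty=o['ee_rot'][2]; e=m[:2]-o['tool_pos'][:2]; print("in tool", e@[np.cos(ty),np.sin(ty)], e@[-np.sin(ty),np.cos(ty)])
# jig features: housing top z .052, knob
w=lambda x,y,z:pix(p,285+x/2.5,y/2.5,z)[:2].round(4)
print("pad face top line z.059",w(92,312,.059),w(270,316,.059))
print("bed notch base edges z.016",w(25,160,.016),w(320,160,.016))
print("housing far corners",w(52,412,.052),w(295,407,.052))
print("pointer tip z.084?",w(240,492,.061))
E
```

```text
fit [0.5591 0.0474 0.2442] res px [ 0.2 -0.   0.4 -1.1 -0.   0.5 -0.5  0.8]
[ 0.52614876 -0.03692857  0.14512638] [ 0.5701104  -0.02590086  0.14512638] 0.04532368023700855
held [ 0.55615881 -0.06342301] 0.2457770125999001 off from tcp [ 0.00300944 -0.00100169]
in tool 0.0026773460304171056 -0.0017005666026051322
pad face top line z.059 [0.5452 0.0006] [0.5944 0.0118]
bed notch base edges z.016 [0.5139 0.0404] [0.6049 0.0633]
housing far corners [ 0.541  -0.0307] [ 0.611  -0.0116]
pointer tip z.084? [ 0.6004 -0.039 ]
```

{"fn": "arm_command", "kwargs": {
  "series": "0 0 0 0.009 0.005 0.03 0.04;0 0 0 0.009 0.01 0.035 0.04;0 0 0 0.008 0.01 0.025 0.04;0 0 0 0.004 0.005 0.01 0.04;0 0 0 0 0 0 0.04;0 0 0 0 0 0 0.04"
}}

```text
time: 5.0
tool_pos: [0.559, 0.0356, 0.1056]
ee_rot: [-1.575, 0.002, 0.236]
wrist_force: [0.1, -0.6, -0.7]
width: 0.0456
```

```bash
python3 - <<'E'
from h import *
from bench import robot
p,im=look(robot,"j2")
crop(im,240,120,400,330,2.8,'pics/j2c.png')
s=robot.snapshot("side"); crop(s,270,190,380,260,6,'pics/j2s.png')
s=robot.snapshot("scene"); crop(s,280,160,360,240,6,'pics/j2e.png')
E
```

```text
5.0 [0.559  0.0356 0.1056] [-1.575   0.002   0.2356] 0.0456 [ 0.12 -0.59 -0.71]
```

View pics/j2.png

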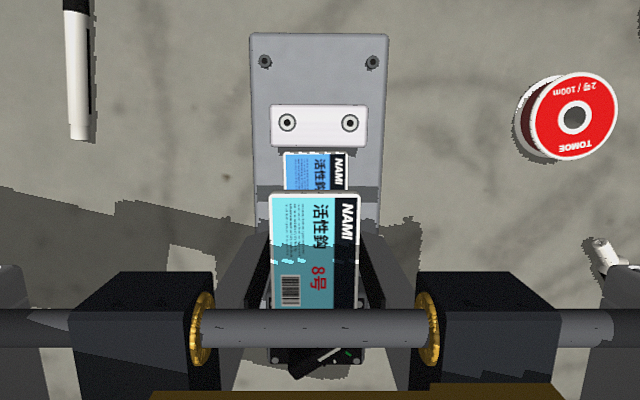

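View pics/j2s.png

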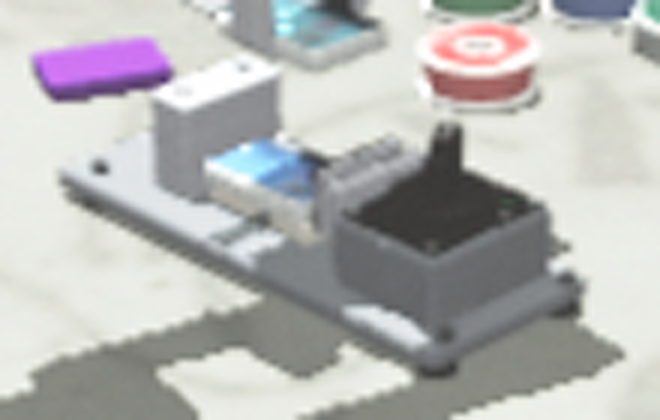

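View pics/j2e.png

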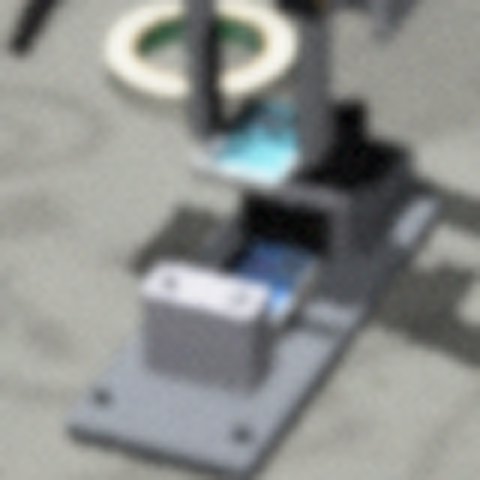

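View pics/j2c.png

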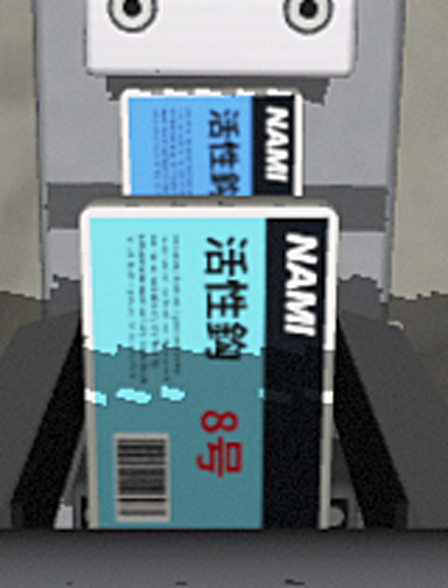

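```bash
cat >> h.py <<'E'
def edge(p,a,b,z,half=.033):
    A=pix(p,*a,z)[:2];B=pix(p,*b,z)[:2];d=B-A;y=np.arctan2(d[1],d[0]);m=(A+B)/2
    c=m+half*np.array([np.sin(y),-np.cos(y)]); print("len",np.linalg.norm(d).round(4),"ctr",c.round(4),"yaw",y.round(3)); return c,y
E
python3 - <<'E'
from h import *
from bench import robot
p=load('j2');o=robot.get_obs()
k=lambda x,y:(240+x/2.8,120+y/2.8)
b,yb=edge(p,k(121,91),k(303,91),.036)
h,yh=edge(p,k(80,210),k(339,210),o['tool_pos'][2]+.009)
f,yf=edge(p,(271,146),(367,146),.065,0.04)
f2,_=edge(p,(271,105),(367,105),.065,0.066)
g,yg=edge(p,(250,33),(390,34),.016,0.11)
ty=o['ee_rot'][2];X=np.array([np.cos(ty),np.sin(ty)]);Y=np.array([-X[1],X[0]])
for n,v in [("blue",b),("held",h),("jig by fence near",f),("far",f2),("jig base",g)]:
    e=v-o['tool_pos'][:2];print(n,"tool x",(e@X).round(4),"y",(e@Y).round(4))
E
```

```text
len 0.0454 ctr [0.5591 0.0467] yaw 0.236
len 0.0454 ctr [0.5615 0.0344] yaw 0.237
len 0.059 ctr [0.561  0.0471] yaw 0.236
len 0.0574 ctr [0.5613 0.0455] yaw 0.236
len 0.0978 ctr [0.5604 0.0507] yaw 0.229
blue tool x 0.0025 y 0.0107
held tool x 0.0019 y -0.0018
jig by fence near tool x 0.0044 y 0.0108
far tool x 0.0043 y 0.0091
jig base tool x 0.0047 y 0.0144
```

{"fn": "arm_command", "kwargs": {
  "series": "0.004 0 0 0.0006 0 0.01 0.04;0 0 0 0 0.015 0.002 0.04;0 0 0 0 0.02 0 0.04;0 0 0 0 0.01 0 0.04;0 0 0 0 0 0 0.04"
}}

```text
time: 5.65
tool_pos: [0.5574, 0.0464, 0.059]
ee_rot: [-1.571, -0.001, 0.232]
wrist_force: [0.6, 0.3, -1.2]
width: 0.0454
```

```bash
python3 - <<'E'
from h import *
from bench import robot
p,im=look(robot,"j3")
crop(im,240,100,400,330,2.6,'pics/j3c.png')
E
```

```text
5.65 [0.5574 0.0464 0.059 ] [-1.5712e+00 -1.2000e-03  2.3170e-01] 0.0454 [ 0.59  0.3  -1.24]
```

View pics/j3c.png

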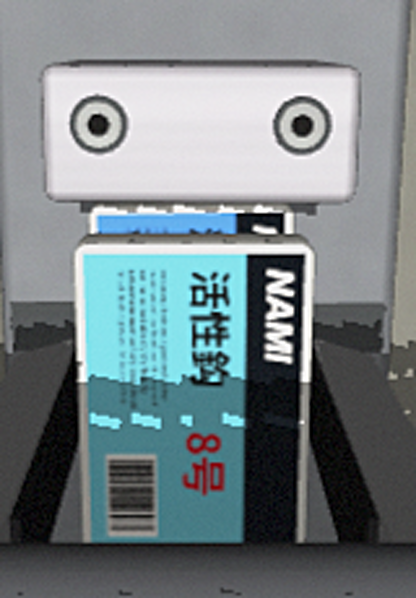

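```bash
cat >> h.py <<'E'
def rel(o,d):
    ty=o['ee_rot'][2];X=np.array([np.cos(ty),np.sin(ty)]);Y=np.array([-X[1],X[0]])
    for n,v in d.items():
        e=v-o['tool_pos'][:2];print(n,"tool x",(e@X).round(4),"tool z",(e@Y).round(4))
E
python3 - <<'E'
from h import *
from bench import robot
p=load('j3');o=robot.get_obs()
k=lambda x,y:(240+x/2.6,100+y/2.6)
b,yb=edge(p,k(89,210),k(295,210),.036)
h,yh=edge(p,k(76,252),k(312,252),o['tool_pos'][2]+.009)
f,yf=edge(p,k(45,198),k(358,198),.065,0.04)
rel(o,dict(blue=b,held=h,jig=f))
E
```

```text
len 0.0459 ctr [0.5591 0.0462] yaw 0.232
len 0.0446 ctr [0.5599 0.0442] yaw 0.232
len 0.0596 ctr [0.5607 0.0472] yaw 0.232
blue tool x 0.0013 tool z -0.0006
held tool x 0.0016 tool z -0.0027
jig tool x 0.0031 tool z 0.0
```

{"fn": "arm_command", "kwargs": {
  "series": "0 0 0 0 0.006 0.002 0.04;0 0 0 0 0.008 0 0.04;0 0 0 0 0.004 0 0.04;0 0 0 0 0.001 0 0.04"
}}

```text
time: 6.1
tool_pos: [0.5586, 0.0486, 0.0409]
ee_rot: [-1.572, -0.005, 0.232]
wrist_force: [0.9, 0.2, -0.4]
width: 0.0456
```

{"fn": "arm_command", "kwargs": {
  "series": "0 0 0.005 -0.001 0.002 0 0.04;0 0 0 -0.0005 0.002 0 0.04;0 0 0 0 0.001 0 0.04;0 0 0 0 0 0 0.056;0 0 0 0 0 0 0.056;0 0 0 0 0 0 0.056"
}}

```text
time: 6.7
tool_pos: [0.5583, 0.0481, 0.038]
ee_rot: [-1.573, -0.003, 0.232]
wrist_force: [0.9, 0.5, -0.3]
width: 0.0559
```

```bash
python3 - <<'E'
from h import *
from bench import robot
p,im=look(robot,"j4")
crop(im,240,100,400,330,2.6,'pics/j4c.png')
E
```

```text
6.7 [0.5583 0.0481 0.038 ] [-1.5732 -0.0029  0.2317] 0.0559 [ 0.85  0.53 -0.29]
```

View pics/j4c.png

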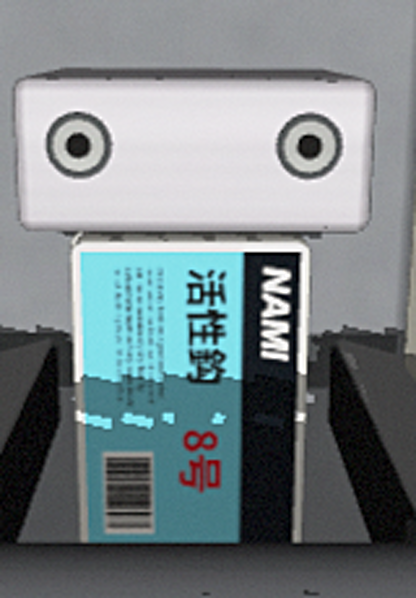

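{"fn": "arm_command", "kwargs": {
  "series": "0.002 0 0.003 0.0002 0.006 0 0.056;0 0 0 0 0.006 0 0.056;0 0 0 0 0.003 0 0.056;0 0 0 0 0 0 0.056;0 0 0 0 0 0 0.04;0 0 0 0 0 0 0.04;0 0 0 0 0 0 0.04"
}}

```text
time: 7.45
tool_pos: [0.5577, 0.0481, 0.0202]
ee_rot: [-1.57, 0.003, 0.232]
wrist_force: [-0.3, 0.3, -1.2]
width: 0.0457
```

```bash
python3 - <<'E'
from h import *
from bench import robot
p,im=look(robot,"j5")
s=robot.snapshot("side"); crop(s,270,190,380,260,6,'pics/j5s.png')
E
```

```text
7.45 [0.5577 0.0481 0.0202] [-1.5704  0.0027  0.2317] 0.0457 [-0.33  0.3  -1.18]
```

View pics/j5s.png

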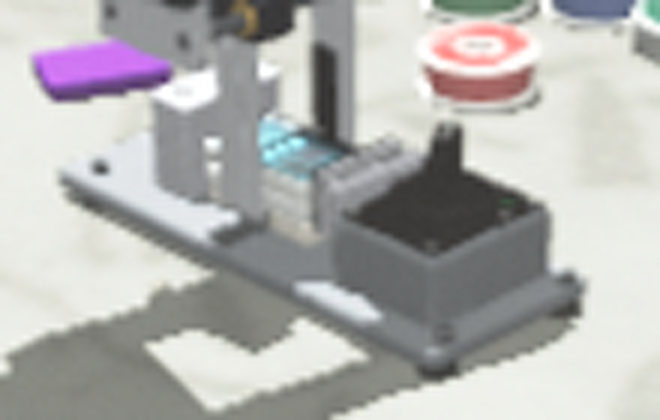

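{"fn": "arm_command", "kwargs": {
  "series": "0 0 0 0 0 0 0.056;0 0 0 0 0 0 0.056;0 0 0 0 -0.02 0 0.056;0 0 0 0 -0.04 0 0.07;0 0 0 0 -0.045 0 0.07;0 0 0 -0.003 -0.02 0.035 0.07;0 0 0 -0.006 -0.01 0.045 0.07;0 -0.07 0 -0.006 0 0.045 0.07;0 -0.07 0 -0.006 0 0.045 0.07;0 0 0 -0.006 0 0.045 0.07;0 0 0 -0.003 0 0.04 0.07;0 0 0 0 0 0.015 0.07"
}}

```text
time: 8.75
tool_pos: [0.4501, 0.3045, 0.1644]
ee_rot: [-1.568, -0.006, 0.369]
wrist_force: [0.3, -0.8, -0.4]
width: 0.0703
```

```bash
python3 - <<'E'
from h import *
from bench import robot
p,im=look(robot,"y1")
E
```

```text
8.75 [0.4501 0.3045 0.1644] [-1.5681 -0.0056  0.3693] 0.0703 [ 0.3  -0.78 -0.37]
```

View pics/y1.png

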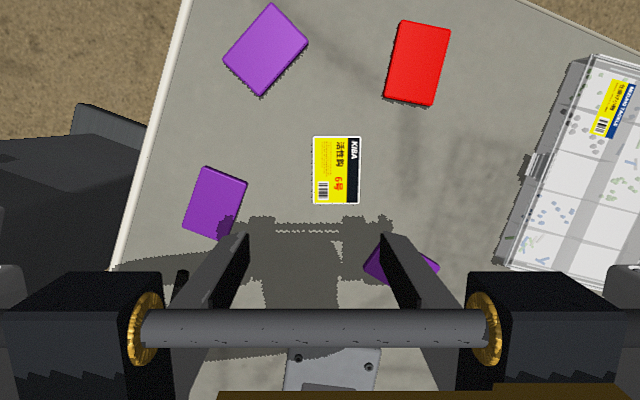

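```bash
python3 - <<'E'
from h import *
from bench import robot
p=load('y1');o=robot.get_obs()
x=fitbox(p,[(312.5,136.5),(360.5,137.5),(359,204.5),(312,203.5)],.01,.37)
rel(o,dict(y=x[:2])); tomove(o,[x[0],x[1],.002],x[2])
E
```

```text
fit [0.4655 0.3296 0.3628] res px [-0.5 -0.6  1.  -1.2 -0.1  0.6 -0.4  1.4]
y tool x 0.0234 tool z 0.0166
pos [0.4498 0.3057 0.1645] rot [-1.5667 -0.0057  0.3705]
rotvec(tool) [-0.0041  0.0077  0.0057] shift now [0.0224 0.1627 0.0159] shift after turn [0.0232 0.1625 0.0167]
```

{"fn": "arm_command", "kwargs": {
  "series": "-0.004 0.008 0.006 0.015 0.02 0.013 0.07;0 0 0 0.006 0.035 0.003 0.07;0 0 0 0 0.04 0 0.07;0 0 0 0 0.03 0 0.07;0 0 0 0 0.015 0 0.07;0 0 0 0 0.003 0 0.07;0 0 0 0 0 0 0.07"
}}

```text
time: 9.5
tool_pos: [0.4684, 0.3281, 0.0203]
ee_rot: [-1.573, -0.008, 0.363]
wrist_force: [0.8, -0.1, 0.0]
width: 0.0699
```

```bash
python3 - <<'E'
from h import *
from bench import robot
p,im=look(robot,"y2"); tomove(robot.get_obs(),[.464,.329,.002],.363)
E
```

```text
9.5 [0.4684 0.3281 0.0203] [-1.5726 -0.0079  0.3633] 0.0699 [ 0.83 -0.08  0.01]
pos [0.4686 0.3282 0.0208] rot [-1.5725 -0.0086  0.3633]
rotvec(tool) [0.0017 0.0002 0.0086] shift now [-0.0042  0.0187  0.0024] shift after turn [-0.0041  0.0188  0.0024]
```

View pics/y2.png

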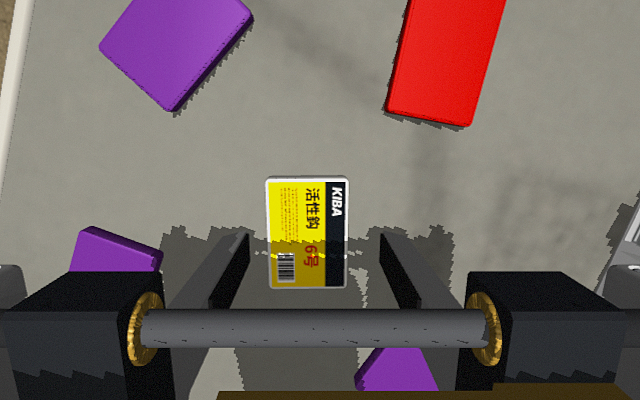

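{"fn": "arm_command", "kwargs": {
  "series": "0.002 0 0.009 -0.004 0.007 0.004 0.07;0 0 0.003 -0.001 0.008 0 0.07;0 0 0 0 0.004 0 0.07;0 0 0 0 0.001 0 0.07;0 0 0 0 0 0 0.07"
}}

```text
time: 10.05
tool_pos: [0.4651, 0.3316, 0.0038]
ee_rot: [-1.569, -0.004, 0.363]
wrist_force: [0.3, -0.4, -0.0]
width: 0.0703
```

{"fn": "arm_command", "kwargs": {
  "series": "-0.002 0 0.004 -0.001 0.003 0 0.07;0 0 0 0 0.001 0 0.04;0 0 0 0 0 0 0.04;0 0 0 0 0 0 0.04;0 0 0 0 0 0 0.04"
}}

```text
time: 10.55
tool_pos: [0.4645, 0.3316, 0.0004]
ee_rot: [-1.571, -0.001, 0.363]
wrist_force: [-0.7, -0.9, 0.1]
width: 0.0456
```

{"fn": "arm_command", "kwargs": {
  "series": "0 0 0 0 -0.02 0 0.04;0 0 0 0 -0.04 0 0.04;0 0.06 0 0 -0.04 0 0.04;0 0.07 0 0 -0.02 0 0.04;0 0 0 0.003 0 -0.035 0.04;0 0 0 0.004 0 -0.045 0.04;0 0 0 0.004 0 -0.045 0.04;0 0 0 0.004 0 -0.045 0.04;0 0 0 0.004 0 -0.045 0.04;0 0 0 0.003 0 -0.045 0.04;0 0 0 0.002 0 -0.03 0.04;0 0 0 0 0 -0.005 0.04"
}}

```text
time: 11.75
tool_pos: [0.5585, 0.041, 0.1248]
ee_rot: [-1.573, -0.004, 0.233]
wrist_force: [-0.6, 1.1, -0.6]
width: 0.046
```

```bash
python3 - <<'E'
from h import *
from bench import robot
p,im=look(robot,"k1"); o=robot.get_obs(); tomove(o,[.5577,.0481,.1],.232)
E
```

```text
11.75 [0.5585 0.041  0.1248] [-1.5727 -0.0042  0.2335] 0.046 [-0.6   1.1  -0.64]
pos [0.5582 0.0416 0.1247] rot [-1.5723 -0.004   0.234 ]
rotvec(tool) [0.0015 0.002  0.004 ] shift now [0.0009 0.0247 0.0064] shift after turn [0.001  0.0247 0.0064]
```

View pics/k1.png

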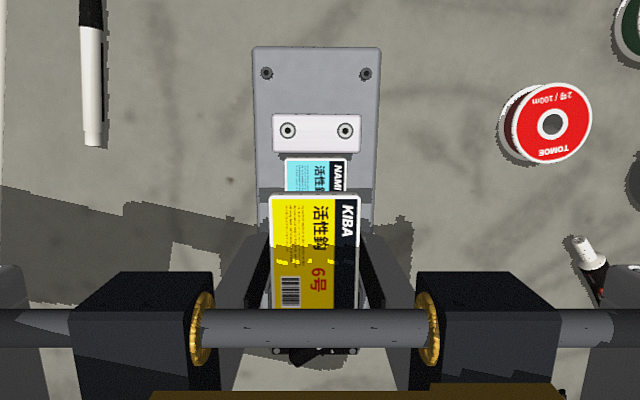

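```bash
python3 - <<'E'
from h import *
from bench import robot
p=load('k1');o=robot.get_obs()
b,yb=edge(p,(285.5,158.5),(347.5,158.5),.046)
h,yh=edge(p,(268,198),(361.5,198),.1248+.0095)
f,yf=edge(p,(273,152),(361,152),.065,0.04)
rel(o,dict(aqua=b,held=h,jig=f))
E
```

```text
len 0.0452 ctr [0.5609 0.0473] yaw 0.234
len 0.046 ctr [0.5611 0.0382] yaw 0.233
len 0.0591 ctr [0.5611 0.047 ] yaw 0.234
aqua tool x 0.0039 tool z 0.0049
held tool x 0.0021 tool z -0.004
jig tool x 0.004 tool z 0.0045
```

{"fn": "arm_command", "kwargs": {
  "series": "0.002 0 0.004 0.001 0.005 0.008 0.04;0 0 0 0 0.02 0.001 0.04;0 0 0 0 0.02 0 0.04;0 0 0 0 0.01 0 0.04;0 0 0 0 0 0 0.04"
}}

```text
time: 12.3
tool_pos: [0.5555, 0.0596, 0.0676]
ee_rot: [-1.566, -0.0, 0.241]
wrist_force: [0.0, -0.3, 0.3]
width: 0.0457
```

```bash
python3 - <<'E'
from h import *
from bench import robot
p,im=look(robot,"k2"); crop(im,240,100,400,330,2.6,'pics/k2c.png'); o=robot.get_obs(); tomove(o,[.5577,.0481,.047],.232)
E
```

```text
12.3 [0.5555 0.0596 0.0676] [-1.5658e+00 -5.0000e-04  2.4100e-01] 0.0457 [ 0.01 -0.26  0.3 ]
pos [0.5558 0.0597 0.0683] rot [-1.5659e+00 -1.5000e-03  2.4100e-01]
rotvec(tool) [-0.0049  0.009   0.0015] shift now [-0.001   0.0213 -0.0118] shift after turn [-0.0008  0.0213 -0.0117]
```

View pics/k2c.png

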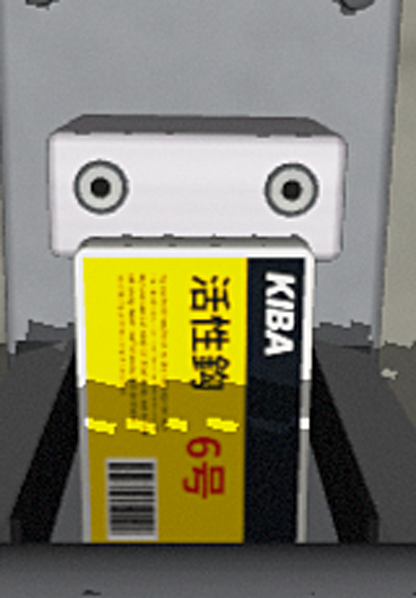

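{"fn": "arm_command", "kwargs": {
  "series": "-0.005 0.009 0.0015 -0.001 -0.003 -0.009 0.04;0 0 0 0 0 0 0.04;0 0 0 0 0 0 0.04"
}}

```text
time: 12.65
tool_pos: [0.5585, 0.0513, 0.0742]
ee_rot: [-1.572, -0.004, 0.233]
wrist_force: [1.1, 1.4, -0.5]
width: 0.045
```

```bash
python3 - <<'E'
from h import *
from bench import robot
p,im=look(robot,"k3"); crop(im,240,100,400,330,2.6,'pics/k3c.png'); o=robot.get_obs(); tomove(o,[.5571,.0505,.047],.232)
E
```

```text
12.65 [0.5585 0.0513 0.0742] [-1.5722 -0.0041  0.2332] 0.045 [ 1.06  1.42 -0.45]
pos [0.5588 0.0512 0.0744] rot [-1.5725 -0.0046  0.2331]
rotvec(tool) [0.0017 0.0011 0.0046] shift now [-0.0019  0.0274 -0.0002] shift after turn [-0.0018  0.0274 -0.0003]
```

View pics/k3c.png

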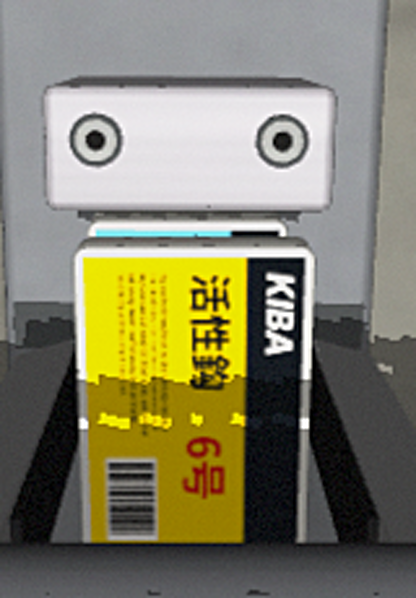

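{"fn": "arm_command", "kwargs": {
  "series": "0.002 0 0.005 -0.0018 0.01 0 0.04;0 0 0 0 0.01 0 0.04;0 0 0 0 0.005 0 0.04;0 0 0 0 0 0 0.04"
}}

```text
time: 13.1
tool_pos: [0.5571, 0.0503, 0.0477]
ee_rot: [-1.57, 0.0, 0.232]
wrist_force: [0.0, 0.7, -0.2]
width: 0.0453
```

```bash
python3 - <<'E'
from h import *
from bench import robot
p,im=look(robot,"k4"); crop(im,240,100,400,330,2.6,'pics/k4c.png'); o=robot.get_obs(); tomove(o,[.5571,.0505,.047],.232)
E
```

```text
13.1 [0.5571 0.0503 0.0477] [-1.5704  0.      0.2322] 0.0453 [ 0.03  0.65 -0.17]
pos [0.5572 0.0503 0.048 ] rot [-1.5705e+00 -2.0000e-04  2.3210e-01]
rotvec(tool) [-0.0003  0.0001  0.0002] shift now [-0.0001  0.001   0.0002] shift after turn [-0.0001  0.001   0.0002]
```

View pics/k4c.png

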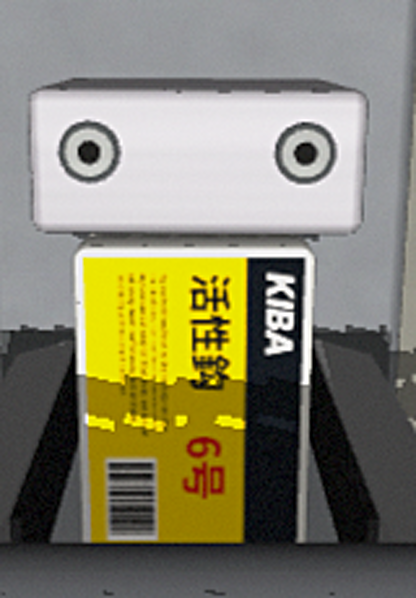

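{"fn": "arm_command", "kwargs": {
  "series": "0 0 0 0 0.001 0 0.04;0 0 0 0 0 0 0.058;0 0 0 0 0 0 0.058;0 0 0 0 0.006 0 0.058;0 0 0 0 0.008 0 0.058;0 0 0 0 0.004 0 0.058;0 0 0 0 0 0 0.058;0 0 0 0 0 0 0.04;0 0 0 0 0 0 0.04;0 0 0 0 0 0 0.04"
}}

```text
time: 14.15
tool_pos: [0.5577, 0.0504, 0.0277]
ee_rot: [-1.571, -0.001, 0.232]
wrist_force: [0.6, 0.3, 0.7]
width: 0.0454
```

```bash
python3 - <<'E'
from h import *
from bench import robot
p,im=look(robot,"k5"); 
s=robot.snapshot("side"); a=s[190:260,270:380]
t=robot.snapshot("scene"); b=t[165:235,290:400]
cv2.imwrite('pics/k5.png',cv2.resize(np.hstack([a,b]),None,fx=3.6,fy=3.6,interpolation=cv2.INTER_CUBIC)); crop(im,240,100,400,330,2.6,'pics/k5c.png')
E
```

```text
14.15 [0.5577 0.0504 0.0277] [-1.5707e+00 -1.0000e-03  2.3230e-01] 0.0454 [0.58 0.28 0.74]
```

View pics/k5.png

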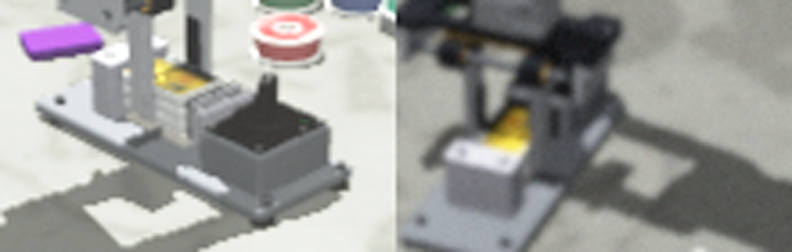

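View pics/k5c.png

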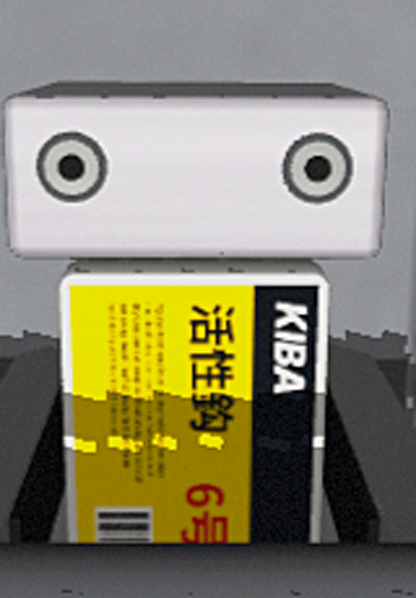

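{"fn": "arm_command", "kwargs": {
  "series": "0 0 0 0 0 0 0.058;0 0 0 0 0 0 0.058;0 0 0 0 -0.02 0 0.058;0 0 0 0 -0.04 0 0.058;0 0 0 0 -0.04 0 0.05;0 0 0 0 -0.02 -0.02 0.05;0 0.12 0 0.002 0 -0.03 0.05;0 0.13 0 0 0 -0.025 0.05;0 0.13 0 0 0 -0.015 0.05;0 0.13 0 0 0 0 0.05;0 0.13 0 0 0 0 0.05;0 0.13 0 0 0 0 0.05"
}}

```text
time: 15.5
tool_pos: [0.5751, -0.0416, 0.1557]
ee_rot: [-1.569, -0.006, -0.567]
wrist_force: [0.6, -1.0, -0.1]
width: 0.0501
```

```bash
python3 - <<'E'
from h import *
from bench import robot
p,im=look(robot,"n1"); print(robot.get_obs()['joint_positions'].round(3)); tomove(robot.get_obs(),[.5815,-.048,.15],-.708)
E
```

```text
15.5 [ 0.5751 -0.0416  0.1557] [-1.5686 -0.0063 -0.5674] 0.0501 [ 0.62 -1.04 -0.12]
[-1.700e-01  1.560e-01  1.393e+00 -1.000e-03  1.586e+00  4.010e-01]
pos [ 0.5751 -0.0416  0.1557] rot [-1.5686 -0.0065 -0.5708]
rotvec(tool) [-0.0026  0.1372  0.0064] shift now [ 0.0088  0.0058 -0.002 ] shift after turn [ 0.009   0.0057 -0.0007]
```

View pics/n1.png

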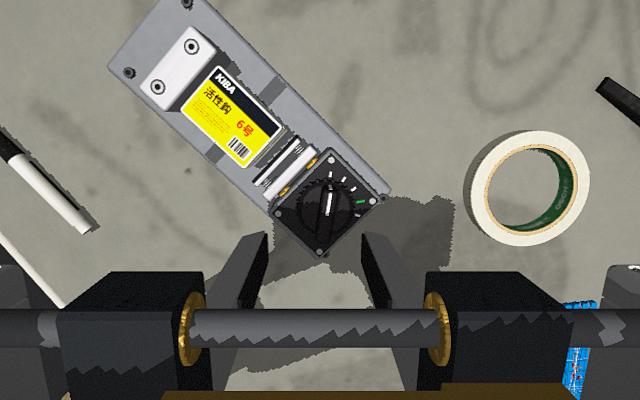

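```bash
python3 - <<'E'
from h import *
crop(cv2.imread('pics/n1.png'),260,140,400,260,5,'pics/n1c.png')
E
```

```text
(no output)
```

View pics/n1c.png

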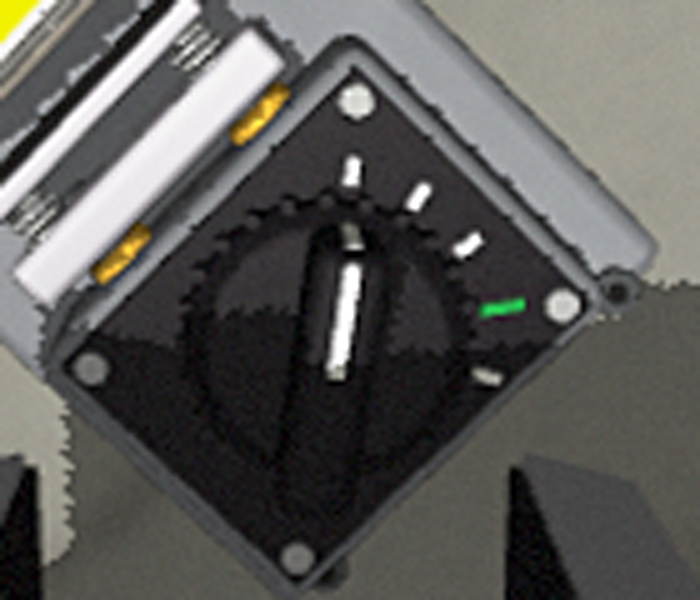

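```bash
python3 - <<'E'
from h import *
from bench import robot
p=load('n1'); o=robot.get_obs()
k=lambda x,y:(260+x/5,140+y/5)
sc=[pix(p,*k(*q),.052)[:2] for q in [(356,100),(562,305),(297,558),(92,370)]]
m=np.mean(sc,0); d=sc[0]-sc[3]; d2=sc[1]-sc[2]; print("screws",np.array(sc).round(4)); print("ctr",m.round(4),"yaw",np.arctan2(d[1],d[0]),np.arctan2(d2[1],d2[0]))
a=pix(p,*k(350,228),.084)[:2];b=pix(p,*k(314,515),.084)[:2]; e=a-b; print("bar",a,b,(a+b)/2,np.linalg.norm(e),np.arctan2(e[1],e[0]))
s1=pix(p,*k(188,330),.061)[:2];s2=pix(p,*k(480,330),.061)[:2]; print("skirt",(s1+s2)/2,np.linalg.norm(s1-s2))
rel(o,dict(screws=m,bar=(a+b)/2,skirt=(s1+s2)/2))
E
```

```text
screws [[ 0.6073 -0.0195]
 [ 0.6181 -0.0664]
 [ 0.5576 -0.0804]
 [ 0.5467 -0.034 ]]
ctr [ 0.5824 -0.05  ] yaw 0.23522700402835364 0.2274651482617583
bar [ 0.59736815 -0.03053994] [ 0.56965804 -0.06487393] [ 0.58351309 -0.04770694] 0.044121115371695774 0.8917561637215664
skirt [ 0.58509037 -0.04763923] 0.04667127999877708
screws tool x 0.0107 tool z -0.0032
bar tool x 0.0104 tool z -0.0006
skirt tool x 0.0117 tool z 0.0003
```

{"fn": "arm_command", "kwargs": {
  "series": "-0.003 0.138 0.006 0.008 0.01 0 0.05;0 0 0 0.001 0.025 0 0.05;0 0 0 0 0.025 0 0.05;0 0 0 0 0.008 0 0.05;0 0 0 0 0 0 0.05"
}}

```text
time: 16.05
tool_pos: [0.5847, -0.0469, 0.0886]
ee_rot: [-1.568, -0.005, -0.704]
wrist_force: [-0.3, -0.1, 0.3]
width: 0.0504
```

```bash
python3 - <<'E'
from h import *
from bench import robot
p,im=look(robot,"n2"); tomove(robot.get_obs(),[.5815,-.048,.0635],-.711);crop(im,230,140,410,320,3.3,'pics/n2c.png')
E
```

```text
16.05 [ 0.5847 -0.0469  0.0886] [-1.5683 -0.0049 -0.7043] 0.0504 [-0.28 -0.06  0.31]
pos [ 0.5849 -0.0469  0.0892] rot [-1.5679 -0.0056 -0.7045]
rotvec(tool) [-0.0029  0.0065  0.0056] shift now [-0.0021  0.0257 -0.0031] shift after turn [-0.0019  0.0257 -0.003 ]
```

View pics/n2c.png

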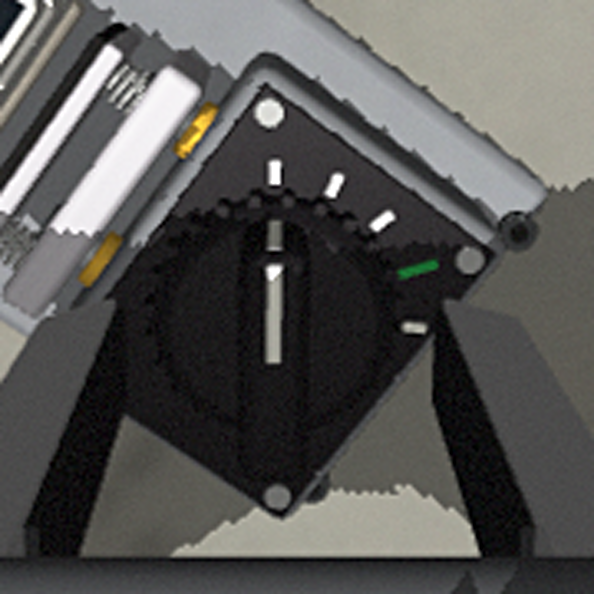

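{"fn": "arm_command", "kwargs": {
  "series": "-0.003 0.003 0.006 -0.002 0.007 -0.003 0.05;0 0 0 0 0.01 0 0.05;0 0 0 0 0.005 0 0.05;0 0 0 0 0 0 0.05"
}}

```text
time: 16.5
tool_pos: [0.5833, -0.0483, 0.0694]
ee_rot: [-1.568, -0.005, -0.706]
wrist_force: [-0.5, 0.4, 0.9]
width: 0.05
```

```bash
python3 - <<'E'
from h import *
from bench import robot
tomove(robot.get_obs(),[.5815,-.048,.0635],-.711)
E
```

```text
pos [ 0.5833 -0.0483  0.0694] rot [-1.5679 -0.0046 -0.7062]
rotvec(tool) [-0.0029  0.0048  0.0046] shift now [-0.0016  0.0059 -0.001 ] shift after turn [-0.0016  0.0059 -0.001 ]
```

{"fn": "arm_command", "kwargs": {
  "series": "-0.003 0.005 0.005 -0.0015 0.004 -0.001 0.05;0 0 0 0 0.002 0 0.05;0 0 0 0 0 0 0.0;0 0 0 0 0 0 0.0;0 0 0 0 0 0 0.0;0 0 0 0 0 0 0.0"
}}

```text
time: 17.1
tool_pos: [0.5821, -0.0481, 0.0638]
ee_rot: [-1.57, -0.001, -0.711]
wrist_force: [-1.1, -0.0, -0.3]
width: 0.0213
```

```bash
python3 - <<'E'
from h import *
from bench import robot
p,im=look(robot,"n3");print(robot.get_obs()['wrist_torque'],robot.get_obs()['joint_positions'].round(3));crop(im,230,140,410,320,3.3,'pics/n3c.png')
E
```

```text
17.1 [ 0.5821 -0.0481  0.0638] [-1.5702e+00 -7.0000e-04 -7.1130e-01] 0.0213 [-1.07 -0.   -0.26]
[ 0.0660705   0.04834748 -0.03000632] [-0.18   0.23   1.493  0.     1.418  0.532]
```

View pics/n3c.png

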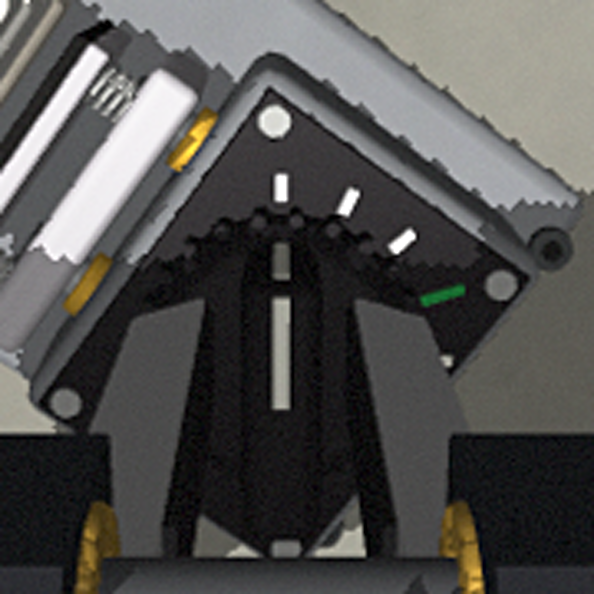

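Fingers are still closing, bar centred between them.

{"fn": "arm_command", "kwargs": {
  "series": "0 0 0 0 0 0 0.0;0 0 0 0 0 0 0.0;0 0 0 0 0 0 0.0"
}}

```text
time: 17.45
tool_pos: [0.5823, -0.0482, 0.0639]
ee_rot: [-1.57, -0.001, -0.711]
wrist_force: [-0.2, -0.7, -0.5]
width: 0.0116
```

```bash
python3 - <<'E'
from bench import robot
o=robot.get_obs();print(o['tool_pos'],o['ee_rot'],o['wrist_torque'],o['wrist_force'])
E
```

```text
[ 0.58229068 -0.04821413  0.06391153] [-1.57003749e+00 -1.20652509e-03 -7.11498295e-01] [-0.04845471  0.08203069 -0.03829205] [-0.23393938 -0.67215693 -0.4712757 ]
```

{"fn": "arm_command", "kwargs": {
  "series": "0 0.08 0 0 0 0 0;0 0.08 0 0 0 0 0;0 0.08 0 0 0 0 0;0 0.08 0 0 0 0 0;0 0.08 0 0 0 0 0"
}}

```text
time: 17.95
tool_pos: [0.5829, -0.0491, 0.0639]
ee_rot: [-1.569, -0.003, -1.126]
wrist_force: [-0.1, -1.0, -0.6]
width: 0.0121
```

```bash
python3 - <<'E'
from h import *
from bench import robot
o=robot.get_obs();print(o['wrist_torque']);tomove(o,[.5822,-.0482,.0638],o['ee_rot'][2])
E
```

```text
[0.01384713 0.07444358 0.04940734]
pos [ 0.5829 -0.0491  0.0639] rot [-1.569  -0.0029 -1.1265]
rotvec(tool) [-0.0018  0.      0.0029] shift now [-0.0011  0.0001 -0.0003] shift after turn [-0.0011  0.0001 -0.0003]
```

{"fn": "arm_command", "kwargs": {
  "series": "-0.002 0.08 0.003 -0.001 0 0 0;0 0.08 0 0 0 0 0;0 0.08 0 0 0 0 0;0 0.08 0 0 0 0 0;0 0.08 0 0 0 0 0"
}}

```text
time: 18.45
tool_pos: [0.5832, -0.0501, 0.0639]
ee_rot: [-1.57, -0.003, -1.544]
wrist_force: [1.0, -0.8, -1.2]
width: 0.0116
```

```bash
python3 - <<'E'
from h import *
from bench import robot
o=robot.get_obs();print(o['wrist_torque']);tomove(o,[.5822,-.0482,.0638],o['ee_rot'][2])
p,im=look(robot,"n4")
E
```

```text
[-0.00394601  0.06282585  0.05271245]
pos [ 0.5832 -0.0501  0.0639] rot [-1.5697 -0.0033 -1.5435]
rotvec(tool) [-0.0011  0.      0.0033] shift now [-0.0019  0.0001 -0.0009] shift after turn [-0.0019  0.0001 -0.0009]
18.45 [ 0.5832 -0.0501  0.0639] [-1.5697 -0.0033 -1.5435] 0.0116 [ 1.05 -0.8  -1.21]
```

View pics/n4.png

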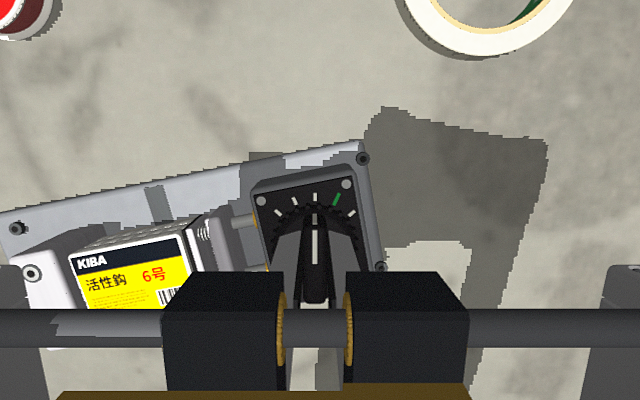

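{"fn": "arm_command", "kwargs": {
  "series": "0 0.08 0 0 0 0 0;0 0.08 0 0 0 0 0;0 0.08 0 0 0 0 0;0 0.08 0 0 0 0 0;0 0.07 0 0 0 0 0"
}}

```text
time: 19.0
tool_pos: [0.583, -0.051, 0.0639]
ee_rot: [-1.568, -0.004, -1.943]
wrist_force: [-0.1, -1.3, 0.4]
width: 0.0115
```

```bash
python3 - <<'E'
from h import *
from bench import robot
o=robot.get_obs();print(o['wrist_torque'],o['joint_positions'].round(3));tomove(o,[.5822,-.0482,.0638],-1.968)
p,im=look(robot,"n5")
E
```

```text
[0.07686826 0.05040508 0.10045644] [-0.181  0.232  1.491 -0.005  1.417  1.762]
pos [ 0.583  -0.051   0.0639] rot [-1.5682 -0.0043 -1.9429]
rotvec(tool) [-0.0026  0.0251  0.0042] shift now [-0.0024  0.0001 -0.0018] shift after turn [-0.0023  0.0001 -0.0018]
19.0 [ 0.583  -0.051   0.0639] [-1.5682 -0.0043 -1.9429] 0.0115 [-0.08 -1.32  0.37]
```

View pics/n5.png

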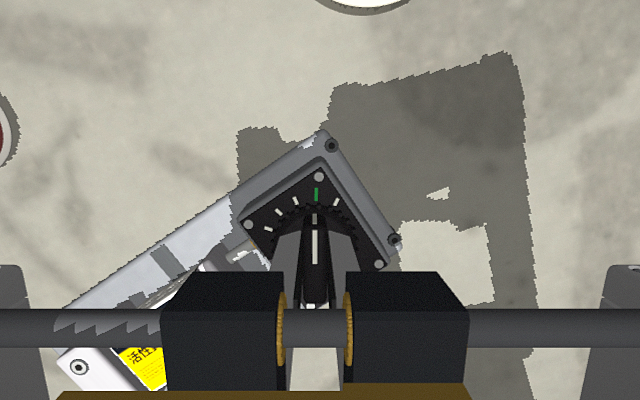

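{"fn": "arm_command", "kwargs": {
  "series": "0 0.025 0 0 0 0 0;0 0.005 0 0 0 0 0;0 0.005 0 0 0 0 0"
}}

```text
time: 19.35
tool_pos: [0.583, -0.0511, 0.0639]
ee_rot: [-1.568, -0.004, -1.977]
wrist_force: [0.2, -1.1, -0.4]
width: 0.0118
```

```bash
python3 - <<'E'
from h import *
from bench import robot
for i in range(4):
    o=robot.get_obs();print(o['time'],o['ee_rot'],o['wrist_torque'].round(3),o['wrist_force'].round(2))
    if i==0: p,im=look(robot,"n6")
    if i==1: s=robot.snapshot("side")
    if i==2: t=robot.snapshot("scene")
crop(im,230,140,410,320,3.3,'pics/n6c.png')
crop(s,270,190,380,260,6,'pics/n6s.png');crop(t,280,160,370,240,6,'pics/n6e.png')
E
```

```text
19.35 [-1.56806228 -0.00424709 -1.97682996] [0.09  0.095 0.137] [ 0.18 -1.09 -0.41]
19.35 [ 0.583  -0.0511  0.0639] [-1.5681 -0.0042 -1.9768] 0.0118 [ 0.18 -1.09 -0.41]
19.4 [-1.56808041 -0.00429004 -1.97716416] [0.144 0.05  0.128] [ 0.88  0.36 -0.78]
19.45 [-1.56808117 -0.00430674 -1.97703205] [0.096 0.092 0.137] [ 0.85 -0.16 -0.29]
19.5 [-1.56807838 -0.00429698 -1.97715766] [0.05  0.073 0.103] [-0.06 -0.98  0.32]
```

View pics/n6c.png

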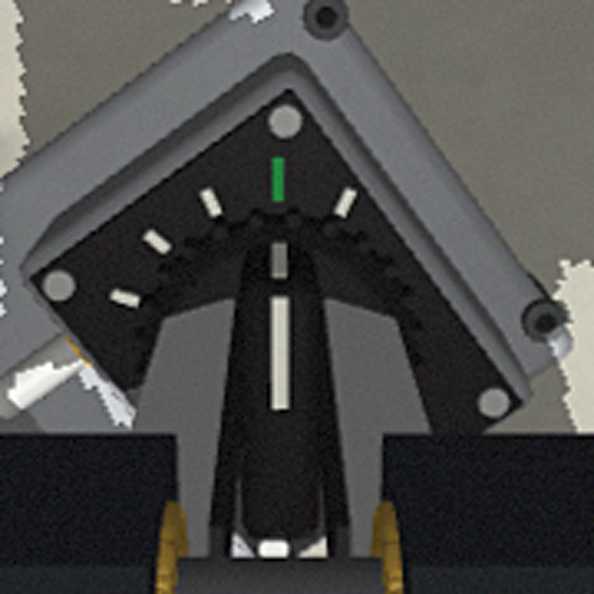

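View pics/n6s.png

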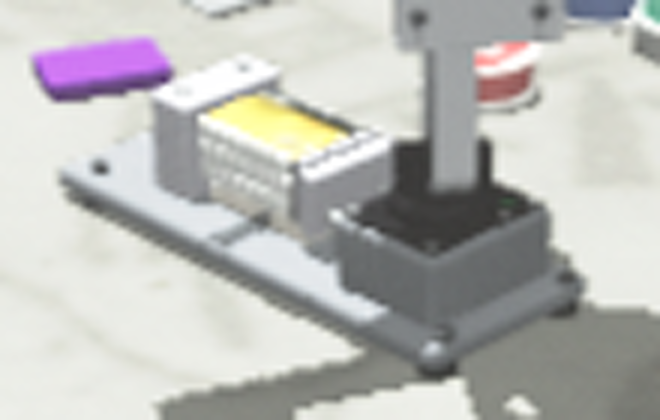

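View pics/n6e.png

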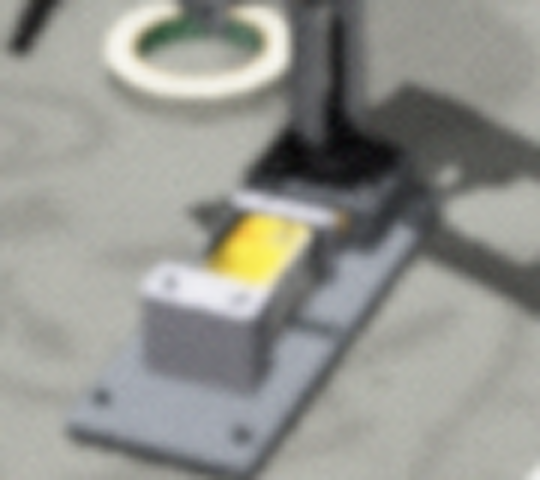

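```bash
python3 - <<'E'
from bench import robot
o=robot.get_obs();print(o['time'],o['ee_rot'],o['width']); print(robot.close_job())
E
```

```text
19.5 [-1.56807838 -0.00429698 -1.97715766] 0.011586145817763138
the job is handed in; nothing more can be done
None
```

The aqua box and then the yellow box are stacked on the blue one, labels up and black strips on the same side. I squared the pile across its width with the fingers. The knob is turned clockwise three clicks to the long green mark, and the job was handed in at 19.5 s with the gripper still holding it.

**Last checks**
- **Knob:** the pointer lined up with the green mark in the wrist picture. The gripper turned 1.266 rad against the 1.257 asked for; I read the small excess as play. The hold was steady over the last 0.15 s, at about 0.1 N m with the fingers at 11.6 mm.
- **Pile:** the side and scene pictures show three boxes between the pad and the fence, looking square. I judged this by eye and did not measure the pad's compression or how flush the boxes sit.
- **Other objects:** I did not touch the tape, spool, winder, pen or look-alike boxes.
- **Disagreements:** the wrist camera read about 2 mm off along the gripper's closing direction, so I corrected for that. The gripper also drifted about 3 mm sideways while turning, with only about 1 N of sideways force.

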